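# Start a reading on the bench photometer

### The job

Start a reading on the small cream-and-slate photometer in the middle of the bench, by touch alone: push its open blue lid fully shut, then switch the lamp on by pressing down the raised end (the end nearest the robot) of the white rocker until it is right over, then press the green key all the way down for a moment and let it come back up. Work no control before its turn, never press the red or yellow key, and leave the lid shut and the lamp on. Pick nothing up, and leave every bottle and glass standing where it is.

Things in the scene. Friction and masses are not known exactly. Their poses are not given: they have to be found in the camera images.
- photometer: small photometer fixed to the bench, 245 (x) by 270 mm (y). Origin at bench level under its middle; x to its back (away from the robot), z up. Slate key deck: x -120 to -10 mm, top 70 mm above the bench; cream sample chamber behind it: x -10 to 125, top 100 mm. White rocker and green, red, yellow keys stand on the deck at x = -68, y = +90, +30, -30, -90 mm, in any order, square to it.
- lid_hinge (a point): middle of the lid's hinge line, at photometer (113, 48, 100) mm; the hinge line runs along the photometer's y.
- lid_edge (a point): middle of the lid's free front edge on its upper face, 115 mm from the hinge line. Dark blue plate 115 x 112 mm, 10 mm thick, white strip at the front edge; shut, it lies flat on the chamber, upper face 110 mm above the bench. A stiff hinge holds it wherever it is left: pushed 70 mm from the hinge along its arc it takes about 1 N.
- lid (a joint): lid angle: 0 rad shut, grows as it opens (starts 0.35 to 0.65, at most 1.2); shut means below 0.05.
- rocker_press (a point): top of the cross ridge on the rocker end to press (towards the photometer's front, raised while off). White rocker 52 mm long (photometer's x), 26 wide, in a black frame 64 x 36 mm; pivot in its middle 82 mm above the bench, a ridge 22 mm either side. This ridge top is 94 mm above the bench off, 85.5 fully on. Takes about 2 N, stays where left, hard stop at each end.
- rocker (a joint): rocker angle: 0 rad off, 0.40 fully on; on means above 0.33.
- green_key_top (a point): centre of the top face of the green round push key (28 mm across, in a black ring 44 mm across); its top stands 22 mm above the deck, i.e. 92 mm above the bench, and moves straight down by 6 mm; about 1.5 N starts it and 5 N takes it fully down.
- green_key (a joint): value of the green key's spring travel: 0 up, 0.006 m fully down; counts as pressed beyond 0.0045. It springs back by itself.
- red_key_top (a point): centre of the top face of the red round push key (28 mm across, in a black ring 44 mm across); its top stands 22 mm above the deck, i.e. 92 mm above the bench, and moves straight down by 6 mm; about 1.5 N starts it and 5 N takes it fully down. Not to be pressed.
- red_key (a joint): value of the red key's spring travel: 0 up, 0.006 m fully down; counts as pressed beyond 0.0045. It springs back by itself.
- yellow_key_top (a point): centre of the top face of the yellow round push key (28 mm across, in a black ring 44 mm across); its top stands 22 mm above the deck, i.e. 92 mm above the bench, and moves straight down by 6 mm; about 1.5 N starts it and 5 N takes it fully down. Not to be pressed.
- yellow_key (a joint): value of the yellow key's spring travel: 0 up, 0.006 m fully down; counts as pressed beyond 0.0045. It springs back by itself.
- vial: small clear glass vial with white cap, 22 mm wide, 45 mm high, standing on the photometer's chamber top at the back, beside the lid; loose; origin at the centre of its underside, z up. A bystander: leave it standing where it is.
- dropper: brown dropper bottle with red bulb, 40 mm wide, 108 mm high; loose; origin at the centre of its underside, z up. A bystander: leave it standing where it is.
- wash_bottle: white bottle with red cap, 64 mm wide, 160 mm high; loose; origin at the centre of its underside, z up. A bystander: leave it standing where it is.
- beaker: clear plastic beaker, 54 mm wide, 55 mm high, standing in front of the photometer; loose; origin at the centre of its underside, z up. A bystander: leave it standing where it is.
- flask: conical glass flask, 68 mm wide, 100 mm high; loose; origin at the centre of its underside, z up. A bystander: leave it standing where it is.
- reagent_jar: white plastic jar, 52 mm wide, 75 mm high; loose; origin at the centre of its underside, z up. A bystander: leave it standing where it is.

How it is judged:
On the way, in this order (a step that is already met when the one before it is completed fails the run):
1. the lid is pushed fully shut (value of joint lid below 0.05 rad), for 0.2 s.
2. the rocker is pressed right over to on (value of joint rocker above 0.33 rad), for 0.2 s.
3. the green key is pressed fully down (value of joint green_key above 0.0045 m), for 0.05 s.
At the end, for the whole second after the job is handed in: lid shut (under 0.05 rad), rocker on (over 0.33 rad), all three keys up again (under 1.5 mm), and every bystander at rest, upright and within 20 mm of where it stood (value of joint lid below 0.05 rad and value of joint rocker above 0.33 rad and value of joint each of green_key, red_key, yellow_key below 0.0015 m and distance of each of vial, dropper, wash_bottle, beaker, flask, reagent_jar from where it was at the start of the episode below 0.02 m and angle between each of vial, dropper, wash_bottle, beaker, flask, reagent_jar's own z axis and vertical below 0.2 rad and linear speed of each of vial, dropper, wash_bottle, beaker, flask, reagent_jar below 0.02 m/s); the robot touches nothing.
It fails at once if the red or the yellow key is pressed (over 3 mm) (value of joint any of red_key, yellow_key above 0.003 m).
It fails at once if the rocker is worked while the lid is still open (value of joint lid above 0.1 rad and value of joint rocker above 0.15 rad).
It fails at once if the green key is pressed before the lid is shut and the rocker is on (value of joint green_key above 0.003 m and (value of joint lid above 0.1 rad or value of joint rocker below 0.33 rad)).
It fails at once if a bystander is shifted by more than 30 mm, lifted or tipped (distance of any of vial, dropper, wash_bottle, beaker, flask, reagent_jar from where it was at the start of the episode above 0.03 m or angle between any of vial, dropper, wash_bottle, beaker, flask, reagent_jar's own z axis and vertical above 0.5 rad).
It also fails if it takes over 48 s, if anything falls off the work surface, if the arm or the gripper's body presses on something with over 40 N, if the wrist force passes 120 N, or if a joint passes its speed limit or range.

### The arm

A 6-joint arm with a two-finger parallel gripper is mounted at the origin on the work surface. World frame = base frame: x ahead of the robot, y to its left, z up, the work surface at z = 0. Lengths are in m, angles in rad, forces in N, time in s.
With the tool pointing down it reaches from about 0.375 to 0.975 m from the base axis. Payload 3.8 kg.
Tool frame: the origin (TCP) lies at the very end of the fingers, on their centre line; the grasp point (between the pads) lies 19 mm behind it; z points along the fingers, y is the line along which they close (so a half turn about z gives the same grasp; the last joint's range is limited). The gripper opens to 85 mm and grips with 20 to 120 N. Pads are 22 mm wide; open, the fingers measure 114 mm over their backs; the gripper's body (76 mm by 85 mm) begins 54 mm behind the grasp point. The pads swing forward as they close: fully open they stand 13 mm farther back than shut.
Start: joints at [1.076, 0.264, 1.604, -0, 1.274, -0.037], TCP at [0.298, 0.605, 0.231] pointing down, gripper open.
Joint ranges: [-2.63, 2.63], [-0.94, 2.18], [0.31, 2.57], [-1.31, 4.45], [0, 2.66], [-2.55, 2.55]. Speed limits (rad/s): [2.57, 2.57, 3.14, 3.14, 3.14, 3.14].

### API

Orientations are given as a rotation vector (axis times angle).
In Python, from workcell import bot, vision gives the robot as it stands. The module is installed in compiled form; this text tells all that it offers.
- The arm moves only by the tool play_rows, never from a script. Its argument "moves" is a list that holds one entry, the list of rows, each a list of 7 numbers: the turn, a rotation vector about the tool's x, y, z as a fraction of full scale, then the shift along the tool's x, y, z as a fraction of full scale, then the finger opening in mm, from 0 to 85.4. In form: [[[ax, ay, az, x, y, z, jaw], ...]]. A call has 1 to 5 rows; each row shifts and turns the commanded pose from where the row before left it, along the tool's axes as they then stand; what a row does not reach is not made up. Full scale, the value 1, is 0.1 m for a shift and 0.5 rad for a turn. A row lasts 1/12 s, in which the tool goes at most 41.7 mm and 7.16 degrees, less where a joint would pass 70% of its speed; a pose out of reach is approached as far as the arm can. A call with a number of a shift or a turn outside -1 to 1 is refused whole. A call with a gripper value outside its range is refused whole. The fingers move at their own pace and stop on an object; "newtons" is the grip in N (left out, the last holds). Time passes only in rows, so rows that do not move let the fingers close. It gives the time, the measured TCP pose, the force, the opening and the grip force at its end, in the units of the state.
- bot.read_state(): the state, without advancing time (a new reading comes with each control period).
- vision.read_camera(name): name is "scene" or "side" or "wrist"; returns a dict with "image" (384x512x3 uint8, red, green, blue), "depth" (384x512 float32, m along the optical axis (not along the pixel's ray), 0 where there is no reading), "K" (3x3 intrinsics, pixels), "dist" ([k1, k2, p1, p2, k3] as OpenCV has them; the pictures are not rectified), "R" (3x3) and "t" (3): a world point X has camera coordinates R X + t. Camera axes: x right, y down, z forward; pixel columns grow to the right and rows downward; lengths in m; the calibration is good to about 2 mm. A picture is of the moment at which its call begins.
- bot.finish_job(): hands the job in; it is judged then, once.
The state is a dict: "time": time; "q": joint angles; "joint_vel": joint speeds; "joint_torque": joint torques, N m; "tool_pos": TCP position; "tcp_rot": TCP orientation; "wrist_force": force on the tool from outside, world axes, zero at the start; "torque": the same for the moment, N m; "width": opening from 0.0 (shut) to 1.0 (fully open); "grip_force": force on a finger pad.
Only numpy, scipy, OpenCV 4.12 (cv2) and the standard library are available. Lean on these libraries where they do the work, as an engineer would, in place of code of your own. Each camera call takes 0.05 s, during which the arm holds its last target. There are 200 camera calls.

## Working session

There is one attempt and no reset: what is moved stays moved. The work goes in short steps, Python scripts to look and compute and a tool call to move; the robot and the scene stay as the last step left them, time stands still between calls to the robot, and variables do not carry over. Pictures are saved under pics/ and viewed, at most 10 in all, crops included, and the job is handed in when it is done.

Besides the shell and the picture viewer there is one more tool, called after ">>>" as name([rows], argument=value, ...), one row to a line, values as JSON. play_rows: Moves the arm, as the interface text tells. Its arguments: {"type":"object","properties":{"moves":{"type":"array","items":{"type":"array","items":{"type":"array","items":{"type":"number"}}}},"newtons":{"type":"number"}},"required":["moves"]}

```bash
mkdir -p pics; cat > h.py <<'E'
import numpy as np, cv2
from workcell import bot, vision
def px2w(c,u,v,z=None):
    p=cv2.undistortPoints(np.array([[[u,v]]],float),c["K"],np.array(c["dist"],float))[0,0]
    r=np.array([p[0],p[1],1.]); R=np.array(c["R"]);t=np.array(c["t"])
    if z is None:
        d=c["depth"][int(round(v)),int(round(u))]; return R.T@(r*d-t)
    o=-R.T@t; w=R.T@r; return o+w*(z-o[2])/w[2]
def w2px(c,X):
    return cv2.projectPoints(np.array(X,float).reshape(-1,3),cv2.Rodrigues(np.array(c["R"]))[0],np.array(c["t"],float),c["K"],np.array(c["dist"],float))[0][:,0]
E
python3 - <<'E'
from h import *
import pickle
ims=[]
for n in("scene","side"):
    c=vision.read_camera(n);pickle.dump(c,open(n+".pkl","wb"));ims.append(c["image"])
    cv2.imwrite(f"pics/{n}.png",cv2.resize(c["image"][:,:,::-1],(800,600),interpolation=cv2.INTER_CUBIC))
s=bot.read_state();print(s["time"],s["tool_pos"],s["tcp_rot"],s["wrist_force"],s["width"])
E
```

```text
0.1 [0.29801364 0.6049059  0.23004047] [-0.71273047 -3.05910588  0.0031402 ] [-0.13350766 -0.20532804  0.06972649] 1.0004431485417562
```

View pics/scene.png

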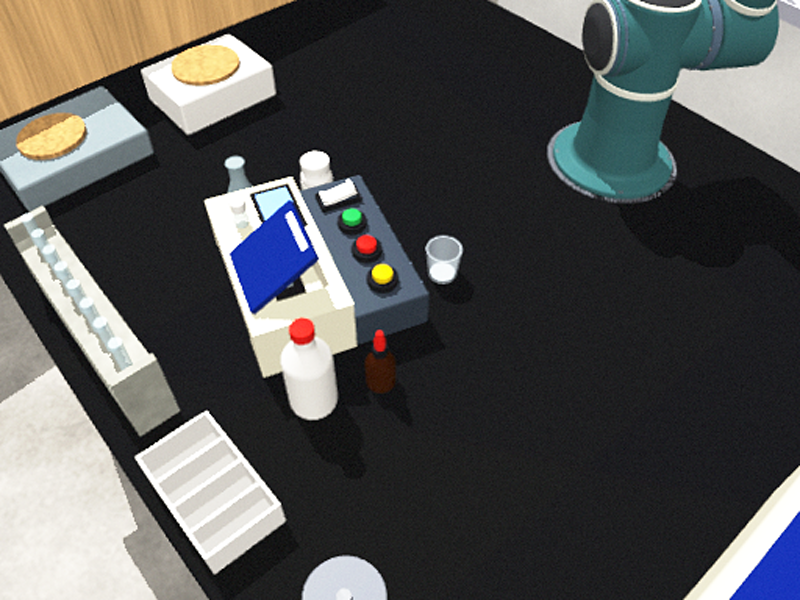

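View pics/side.png

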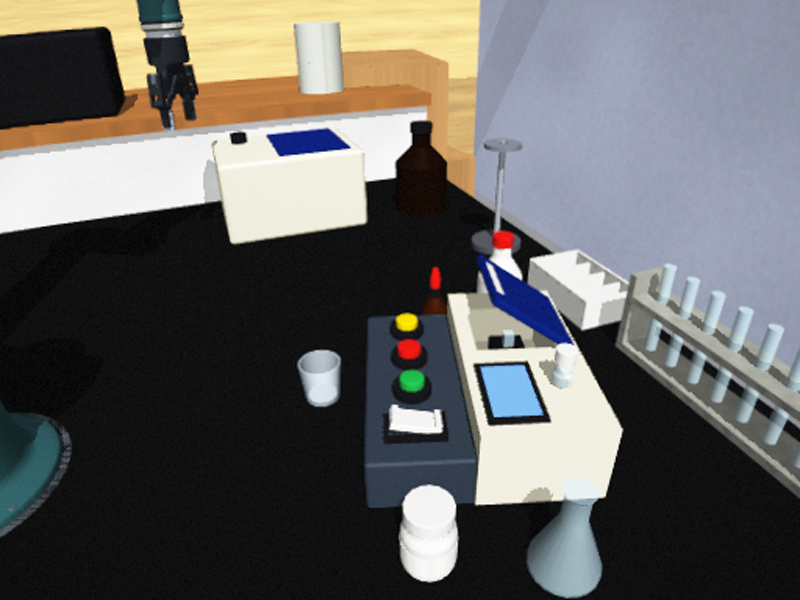

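The scene view shows the rocker (338,193), green (352,215), red (367,242) and yellow (382,271), with the lid free edge near (298,228). In the side view they are at (415,418), (411,380), (409,349) and (406,321). Photometer order from +y to -y is therefore yellow, red, green, rocker.

```bash
cat > m.py <<'E'
from h import *
import pickle
for n in("scene","side"):
    c=pickle.load(open(n+".pkl","rb"));im=c["image"].astype(int)
    H,W=im.shape[:2];v,u=np.mgrid[:H,:W]
    p=cv2.undistortPoints(np.stack([u,v],-1).reshape(-1,1,2).astype(float),c["K"],np.array(c["dist"],float))[:,0]
    P=(np.c_[p,np.ones(len(p))]*c["depth"].reshape(-1,1)-np.array(c["t"]))@np.array(c["R"])
    P=P.reshape(H,W,3);r,g,b=im[...,0],im[...,1],im[...,2]
    box=(P[...,0]>.3)&(P[...,0]<1)&(abs(P[...,1])<.4)
    M={"green":(g>1.6*r)&(g>1.6*b)&(g>80),"red":(r>2.5*g)&(r>100)&(P[...,2]<.097),"yellow":(r>2.5*b)&(g>2*b)&(r>110),
       "white":(r>150)&(abs(r-b)<25)&(P[...,2]>.077)&(P[...,2]<.1),"blue":(b>2.5*r)&(b>60)}
    for k,m in M.items():
        m=m&box&(P[...,2]>.05)&(c["depth"]>0)
        Q=P[m]
        if k in("green","red","yellow"):Q=Q[abs(Q[:,2]-np.percentile(Q[:,2],80))<.003]
        if len(Q):print(n,k,len(Q),Q.mean(0).round(4),Q.min(0).round(3),Q.max(0).round(3))
        if k=="blue":
            A=Q-Q.mean(0);nn=np.linalg.svd(A,full_matrices=False)[2][2];print("normal",nn, "tilt",np.arccos(abs(nn[2])), "top pt", Q[Q[:,2]>np.percentile(Q[:,2],97)].mean(0))
    # bystanders tall points
E
python3 m.py
python3 - <<'E'
from h import *
import pickle
a,b=[pickle.load(open(n+".pkl","rb")) for n in("scene","side")]
f=.64
for n,c,L in(("scene",a,dict(g=(352,215),r=(367,242),y=(382,271))),("side",b,dict(g=(411,380),r=(409,349),y=(406,321)))):
    for k,(u,v) in L.items(): print(n,k,px2w(c,u*f,v*f,.092).round(4),px2w(c,u*f,v*f).round(4))
for n,c,L in(("scene",a,dict(front_left_deck=(427,293,.07),fr=(362,177,.07),wash=(302,328,.16),drop=(380,340,.1),beaker=(444,245,.055),jar=(315,160,.075),flask=(235,162,.1),vial=(238,205,.145))),("side",b,dict(fr=(368,465,.07),jar=(430,505,.075),flask=(580,490,.1),vial=(566,348,.145),beaker=(319,360,.055)))):
    for k,(u,v,z) in L.items(): print(n,k,px2w(c,u*f,v*f,z).round(3))
E
```

```text
scene green 76 [ 0.5059 -0.1085  0.0907] [ 0.493 -0.123  0.088] [ 0.519 -0.096  0.094]
scene red 98 [ 0.5403 -0.0272  0.0913] [ 0.511 -0.064  0.089] [0.627 0.1   0.095]
scene yellow 99 [0.5423 0.006  0.0911] [ 0.529 -0.007  0.089] [0.555 0.019 0.094]
scene white 3895 [ 0.7726 -0.1652  0.0924] [ 0.445 -0.384  0.077] [0.911 0.092 0.1  ]
scene blue 2009 [ 0.6626 -0.0717  0.14  ] [ 0.596 -0.169  0.103] [ 0.719 -0.009  0.176]
normal [ 0.54268639 -0.16986786  0.82257911] tilt 0.6048645790296278 top pt [ 0.61715868 -0.06018598  0.17293057]
side green 127 [ 0.5016 -0.1122  0.0921] [ 0.489 -0.124  0.09 ] [ 0.515 -0.098  0.094]
side red 124 [ 0.5336 -0.0345  0.0922] [ 0.507 -0.066  0.09 ] [0.623 0.092 0.095]
side yellow 84 [0.5386 0.0018 0.0923] [ 0.526 -0.009  0.09 ] [0.551 0.016 0.094]
side white 4483 [ 0.67   -0.1969  0.0925] [ 0.456 -0.325  0.077] [0.91  0.338 0.1  ]
side blue 1215 [ 0.6433 -0.0948  0.1427] [ 0.49  -0.145  0.085] [ 0.712 -0.012  0.175]
normal [-0.20482185  0.30914676 -0.92869602] tilt 0.3799153910864057 top pt [ 0.61296151 -0.06937624  0.17390875]
scene g [ 0.5047 -0.1057  0.092 ] [ 0.5056 -0.1044  0.0936]
scene r [ 0.5223 -0.0493  0.092 ] [0.9391 0.4996 0.8091]
scene y [0.5411 0.0062 0.092 ] [0.5408 0.0059 0.0915]
side g [ 0.5   -0.117  0.092] [ 0.5003 -0.1162  0.0914]
side r [ 0.5187 -0.0621  0.092 ] [ 0.5191 -0.0609  0.091 ]
side y [ 0.537  -0.0035  0.092 ] [ 0.5366 -0.0044  0.0926]
scene front_left_deck [0.508 0.061 0.07 ]
scene fr [ 0.426 -0.182  0.07 ]
scene wash [0.705 0.06  0.16 ]
scene drop [0.62  0.098 0.1  ]
scene beaker [0.418 0.001 0.055]
scene jar [ 0.461 -0.259  0.075]
scene flask [ 0.575 -0.311  0.1  ]
scene vial [ 0.643 -0.178  0.145]
side fr [ 0.426 -0.196  0.07 ]
side jar [ 0.461 -0.264  0.075]
side flask [ 0.574 -0.314  0.1  ]
side vial [ 0.639 -0.189  0.145]
side beaker [0.423 0.006 0.055]
```

>>> play_rows([
  [[0, 0, -0.15, 0, 0, 0, 0], [0, 0, -0.145, 0, 0, 0, 0], [0, 0, 0, -0.28, -0.28, 0, 0], [0, 0, 0, -0.28, -0.28, 0, 0], [0, 0, 0, -0.28, -0.28, 0, 0]],
], newtons=20)

```text
time: 0.52
tool_pos: [0.3524, 0.4987, 0.2303]
tcp_rot: [-0.482, -3.104, 0.002]
wrist_force: [1.0, -0.2, 0.2]
width: 0.3
grip_force: 0.0
```

>>> play_rows([
  [[0, 0, 0, -0.28, -0.28, 0, 0], [0, 0, 0, -0.28, -0.28, 0, 0], [0, 0, 0, -0.28, -0.28, 0, 0], [0, 0, 0, -0.28, -0.28, 0, 0], [0, 0, 0, -0.28, -0.28, 0, 0]],
])

```text
time: 0.93
tool_pos: [0.4434, 0.3218, 0.2309]
tcp_rot: [-0.485, -3.104, 0.001]
wrist_force: [0.1, 0.5, -0.3]
width: -0.001
grip_force: 0.0
```

```bash
cat > st.py <<'E'
from h import *
from scipy.spatial.transform import Rotation as Ro
def show():
    s=bot.read_state();x=np.array([.952,-.305]);y=np.array([.305,.952]);d=np.array(s["tool_pos"])[:2]-[.5777,-.1025]
    R=Ro.from_rotvec(s["tcp_rot"]).as_matrix()
    print("t",round(s["time"],2),"photo mm",(1e3*np.array([d@x,d@y,s["tool_pos"][2]])).round(1),"F",np.round(s["wrist_force"],1),"w",round(s["width"],2),"tooly deg",np.degrees(np.arctan2(R[1,1],R[0,1])).round(1),"tz",R[:,2].round(3))
show()
E
python3 st.py
```

```text
t 0.93 photo mm [-257.3  363.   230.9] F [ 0.1  0.5 -0.3] w -0.0 tooly deg 72.2 tz [-0.001 -0.    -1.   ]
```

>>> play_rows([
  [[0, 0, 0, -0.27, -0.28, 0, 0], [0, 0, 0, -0.27, -0.28, 0, 0], [0, 0, 0, -0.27, -0.28, 0, 0], [0, 0, 0, -0.27, -0.28, 0, 0], [0, 0, 0, -0.27, -0.28, 0, 0]],
])

```text
time: 1.35
tool_pos: [0.5292, 0.1473, 0.2309]
tcp_rot: [-0.485, -3.103, 0.0]
wrist_force: [0.7, 0.3, -0.2]
width: 0.002
grip_force: 0.0
```

>>> play_rows([
  [[0, 0, 0, -0.27, -0.28, 0, 0], [0, 0, 0, -0.27, -0.28, 0, 0], [0, 0, 0, -0.27, -0.28, 0, 0], [0, 0, 0, -0.27, -0.28, 0, 0], [0, 0, 0, -0.27, -0.28, 0, 0]],
])

```text
time: 1.77
tool_pos: [0.615, -0.0272, 0.2308]
tcp_rot: [-0.486, -3.103, -0.0]
wrist_force: [0.4, 0.6, 0.1]
width: 0.0
grip_force: 0.0
```

>>> play_rows([
  [[0, 0, 0, -0.27, -0.35, 0, 0], [0, 0, 0, 0, 0, 0.1, 0], [0, 0, 0, 0, 0, 0.1, 0], [0, 0, 0, 0, 0, 0, 0]],
])

```text
time: 2.1
tool_pos: [0.6268, -0.0643, 0.2076]
tcp_rot: [-0.486, -3.097, -0.001]
wrist_force: [-1.1, 1.0, -1.0]
width: -0.005
grip_force: 0.0
```

```bash
python3 - <<'E'
from st import *
import pickle
c=vision.read_camera("side");cv2.imwrite("pics/s2.png",cv2.resize(c["image"][100:340,180:500,::-1],(800,600),interpolation=cv2.INTER_CUBIC))
E
```

```text
t 2.1 photo mm [ 35.1  51.3 207.6] F [-1.1  1.  -1. ] w -0.0 tooly deg 72.2 tz [-0.006  0.001 -1.   ]
```

View pics/s2.png

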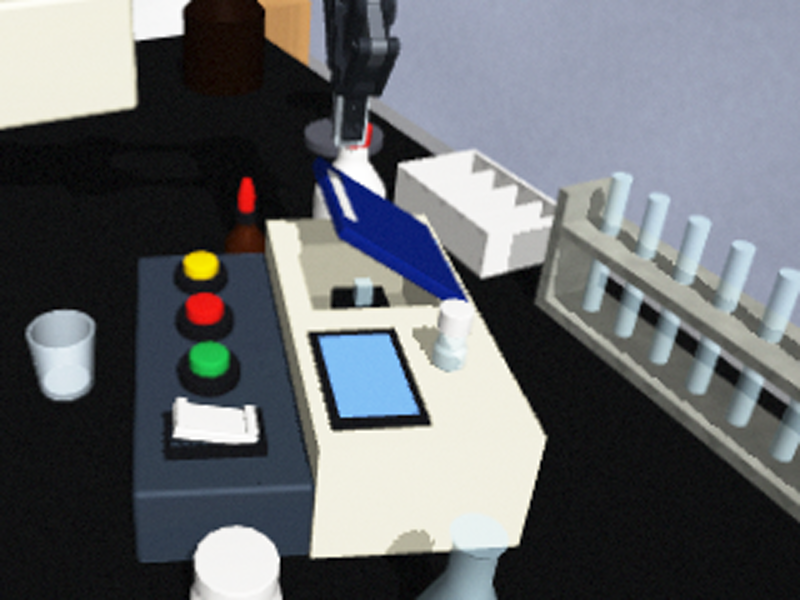

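The fingertips (350,140) stand above the lid's front part, clear of it. Push down.

>>> play_rows([
  [[0, 0, 0, -0.06, 0, 0.1, 0], [0, 0, 0, 0, 0, 0.15, 0], [0, 0, 0, 0, 0, 0.15, 0], [0, 0, 0, 0, 0, 0.12, 0], [0, 0, 0, 0, 0, 0.12, 0]],
])

```text
time: 2.57
tool_pos: [0.6348, -0.0651, 0.1466]
tcp_rot: [0.483, 3.104, 0.0]
wrist_force: [-0.4, -0.1, 2.7]
width: -0.005
grip_force: 0.6
```

>>> play_rows([
  [[0, 0, 0, 0, 0, 0.1, 0], [0, 0, 0, 0, 0, 0.1, 0], [0, 0, 0, 0, 0, 0.04, 0], [0, 0, 0, 0, 0, 0.03, 0], [0, 0, 0, 0, 0, 0, 0]],
])

```text
time: 2.98
tool_pos: [0.6344, -0.0663, 0.1195]
tcp_rot: [-0.485, -3.103, 0.0]
wrist_force: [-0.2, 1.5, -0.9]
width: -0.004
grip_force: 0.0
```

```bash
python3 st.py
```

```text
t 2.98 photo mm [ 43.   51.8 119.5] F [-0.2  1.5 -0.9] w -0.0 tooly deg 72.2 tz [-0.001  0.    -1.   ]
```

>>> play_rows([
  [[0, 0, 0, 0, 0, 0.04, 0], [0, 0, 0, 0, 0, 0.04, 0], [0, 0, 0, 0, 0, 0.02, 0], [0, 0, 0, 0, 0, 0, 0], [0, 0, 0, 0, 0, 0, 0]],
])

```text
time: 3.4
tool_pos: [0.6348, -0.0664, 0.1103]
tcp_rot: [0.486, 3.104, -0.0]
wrist_force: [0.2, 1.0, 0.0]
width: 0.001
grip_force: 0.0
```

>>> play_rows([
  [[0, 0, 0, 0, 0, 0.015, 0], [0, 0, 0, 0, 0, 0.015, 0], [0, 0, 0, 0, 0, 0, 0], [0, 0, 0, 0, 0, 0, 0]],
])

```text
time: 3.73
tool_pos: [0.6349, -0.0664, 0.1099]
tcp_rot: [0.485, 3.103, -0.0]
wrist_force: [-5.3, 1.6, 12.2]
width: 0.0
grip_force: 6.0
```

The force says the lid is on its stop at z = 110 mm. Lift and go over the rocker's near ridge.

>>> play_rows([
  [[0, 0, 0, 0, 0, -0.25, 0], [0, 0, 0, 0, 0, -0.25, 0], [0, 0, 0, 0.26, -0.28, 0, 0], [0, 0, 0, 0.26, -0.28, 0, 0], [0, 0, 0, 0.27, -0.29, 0, 0]],
])

```text
time: 4.15
tool_pos: [0.5334, -0.1235, 0.1581]
tcp_rot: [0.483, 3.102, -0.001]
wrist_force: [-0.0, 0.1, 0.6]
width: -0.002
grip_force: 0.0
```

>>> play_rows([
  [[0, 0, 0, 0.27, -0.29, 0, 0], [0, 0, 0, 0.27, -0.29, 0, 0], [0, 0, 0, 0, 0, 0.25, 0], [0, 0, 0, 0, 0, 0.2, 0], [0, 0, 0, 0, 0, 0, 0]],
])

```text
time: 4.57
tool_pos: [0.4607, -0.1612, 0.1089]
tcp_rot: [-0.487, -3.097, -0.002]
wrist_force: [-0.7, 0.5, -0.6]
width: -0.001
grip_force: 0.0
```

```bash
python3 - <<'E'
from st import *
c=vision.read_camera("side");cv2.imwrite("pics/s3.png",cv2.resize(c["image"][100:340,180:500,::-1],(800,600),interpolation=cv2.INTER_CUBIC))
c=vision.read_camera("scene");cv2.imwrite("pics/s4.png",cv2.resize(c["image"][90:240,110:310,::-1],(800,600),interpolation=cv2.INTER_CUBIC))
E
```

```text
t 4.57 photo mm [-93.5 -91.5 108.9] F [-0.7  0.5 -0.6] w -0.0 tooly deg 72.1 tz [-0.006  0.002 -1.   ]
```

View pics/s3.png

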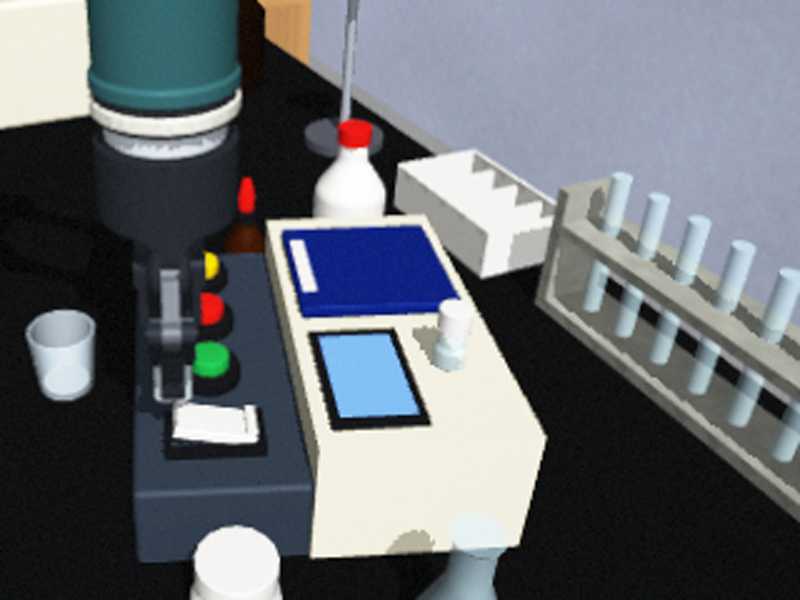

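View pics/s4.png

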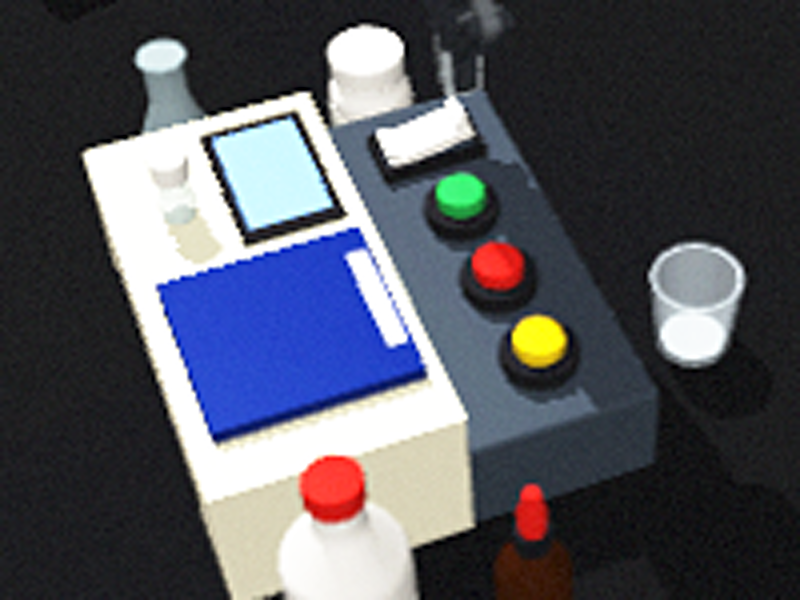

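The lid lies flat shut. The tip (side 172,400) is just in front of and above the rocker's raised ridge (183,405). Move 5 mm back and press down.

>>> play_rows([
  [[0, 0, 0, -0.05, 0.01, 0.06, 0], [0, 0, 0, 0, 0, 0.06, 0], [0, 0, 0, 0, 0, 0.06, 0], [0, 0, 0, 0, 0, 0.04, 0], [0, 0, 0, 0, 0, 0, 0]],
])

```text
time: 5.08
tool_pos: [0.4692, -0.162, 0.0894]
tcp_rot: [-0.484, -3.103, -0.0]
wrist_force: [0.2, -0.3, 1.2]
width: 0.002
grip_force: 0.0
```

>>> play_rows([
  [[0, 0, 0, 0, 0, 0.02, 0], [0, 0, 0, 0, 0, 0.01, 0], [0, 0, 0, 0, 0, 0, 0], [0, 0, 0, 0, 0, 0, 0]],
])

```text
time: 5.42
tool_pos: [0.4696, -0.1625, 0.0873]
tcp_rot: [0.485, 3.103, -0.0]
wrist_force: [-0.6, 0.5, -0.1]
width: -0.003
grip_force: 0.0
```

```bash
python3 st.py
```

```text
t 5.42 photo mm [-84.6 -90.1  87.3] F [-0.6  0.5 -0.1] w -0.0 tooly deg 72.2 tz [ 0.001 -0.    -1.   ]
```

>>> play_rows([
  [[0, 0, 0, 0.04, 0, 0.01, 0], [0, 0, 0, 0, 0, 0.015, 0], [0, 0, 0, 0, 0, 0.015, 0], [0, 0, 0, 0, 0, 0, 0], [0, 0, 0, 0, 0, 0, 0]],
])

```text
time: 5.83
tool_pos: [0.4663, -0.1616, 0.0854]
tcp_rot: [0.485, 3.103, -0.001]
wrist_force: [-4.6, 0.5, 14.1]
width: -0.0
grip_force: 6.9
```

```bash
python3 st.py
```

```text
t 5.83 photo mm [-88.1 -90.2  85.4] F [-4.6  0.5 14.1] w -0.0 tooly deg 72.2 tz [ 0.001 -0.001 -1.   ]
```

The ridge is at its 85.5 mm stop with 14 N: rocker on. Now the green key.

>>> play_rows([
  [[0, 0, 0, 0, 0, -0.15, 0], [0, 0, 0, 0, 0, -0.15, 0], [0, 0, 0, -0.1, 0.3, 0, 0], [0, 0, 0, -0.1, 0.3, 0, 0], [0, 0, 0, 0, 0, 0, 0]],
])

```text
time: 6.25
tool_pos: [0.5059, -0.1075, 0.1142]
tcp_rot: [0.482, 3.101, 0.003]
wrist_force: [0.7, -0.3, 0.1]
width: -0.001
grip_force: 0.0
```

```bash
python3 - <<'E'
from st import *
c=vision.read_camera("side");cv2.imwrite("pics/s5.png",cv2.resize(c["image"][100:340,180:500,::-1],(800,600),interpolation=cv2.INTER_CUBIC))
E
```

```text
t 6.25 photo mm [-66.8 -26.7 114.2] F [ 0.7 -0.3  0.1] w -0.0 tooly deg 72.3 tz [ 0.004  0.001 -1.   ]
```

View pics/s5.png

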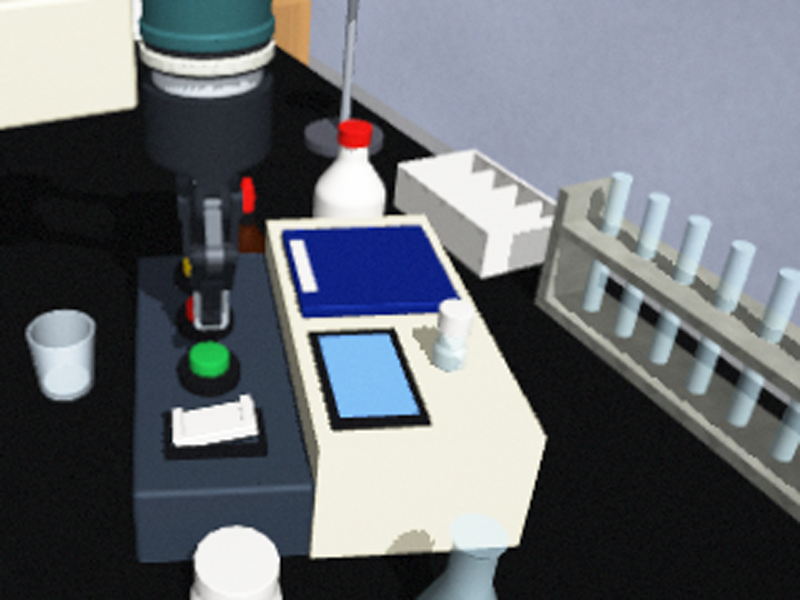

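The rocker has tipped (its back end is now up), and the tip (210,328) is about 22 mm above the green key (209,357). Press it.

>>> play_rows([
  [[0, 0, 0, 0.01, -0.03, 0.08, 0], [0, 0, 0, 0, 0, 0.08, 0], [0, 0, 0, 0, 0, 0.06, 0], [0, 0, 0, 0, 0, 0.04, 0], [0, 0, 0, 0, 0, 0.02, 0]],
])

```text
time: 6.72
tool_pos: [0.4998, -0.1133, 0.0857]
tcp_rot: [-0.487, -3.1, 0.0]
wrist_force: [-10.1, 1.8, 23.7]
width: 0.004
grip_force: 11.5
```

>>> play_rows([
  [[0, 0, 0, 0, 0, 0.01, 0], [0, 0, 0, 0, 0, 0, 0], [0, 0, 0, 0, 0, 0, 0]],
])

```text
time: 6.97
tool_pos: [0.4998, -0.1133, 0.0858]
tcp_rot: [-0.486, -3.101, 0.0]
wrist_force: [-8.4, 1.9, 17.8]
width: 0.0
grip_force: 8.8
```

```bash
python3 st.py
```

```text
t 6.97 photo mm [-70.8 -34.   85.8] F [-8.4  1.9 17.8] w 0.0 tooly deg 72.2 tz [-0.003  0.    -1.   ]
```

Bottomed at 86 mm (92 - 6) with 18 N. Release and retreat upward.

>>> play_rows([
  [[0, 0, 0, 0, 0, -0.2, 0], [0, 0, 0, 0, 0, -0.3, 0], [0, 0, 0, 0, 0, -0.35, 0], [0, 0, 0, 0, 0, -0.3, 0], [0, 0, 0, 0, 0, 0, 0]],
])

```text
time: 7.38
tool_pos: [0.505, -0.1145, 0.206]
tcp_rot: [0.485, 3.092, -0.002]
wrist_force: [0.8, -0.6, 1.4]
width: -0.001
grip_force: 0.0
```

>>> play_rows([
  [[0, 0, 0, 0, 0, 0, 0], [0, 0, 0, 0, 0, 0, 0], [0, 0, 0, 0, 0, 0, 0]],
])

```text
time: 7.63
tool_pos: [0.4996, -0.1126, 0.1971]
tcp_rot: [-0.486, -3.1, -0.001]
wrist_force: [-0.2, 0.6, -0.2]
width: -0.002
grip_force: 0.0
```

```bash
python3 - <<'E'
from st import *
c=vision.read_camera("side");cv2.imwrite("pics/s6.png",cv2.resize(c["image"][100:340,180:500,::-1],(800,600),interpolation=cv2.INTER_CUBIC))
E
```

```text
t 7.63 photo mm [-71.3 -33.5 197.1] F [-0.2  0.6 -0.2] w -0.0 tooly deg 72.2 tz [-0.004  0.001 -1.   ]
```

View pics/s6.png

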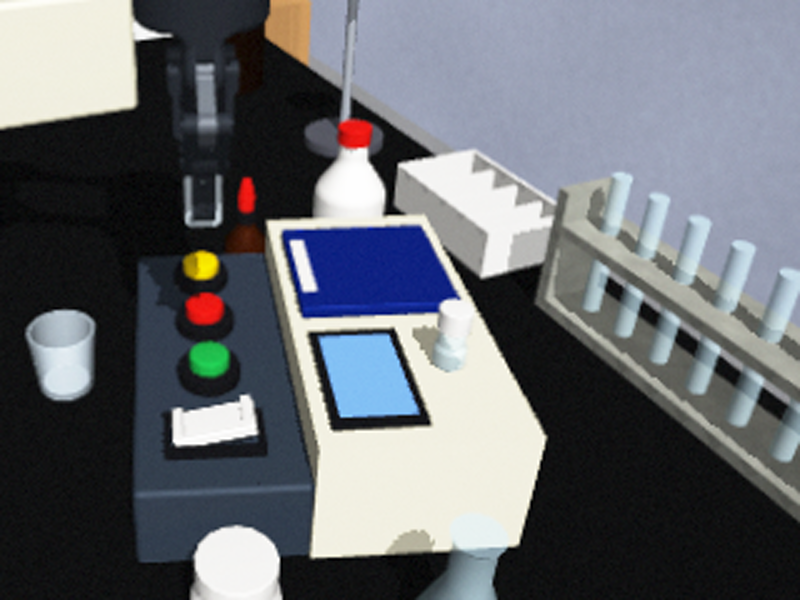

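The lid is flat at (370,270), the rocker on at (215,422), all keys up including green (209,357), and every bottle stands in place. The arm is clear.

```bash
python3 -c "
from workcell import bot
print(bot.finish_job())"
```

```text
the job is handed in; nothing more can be done
None
```

I shut the lid, switched the rocker on, and pressed and released the green key, in that order; the last picture showed no bystander moved, and the job is handed in (no verdict was returned).

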